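# Find the rattling box in the lab basket and hold it out

### The arm

A 6-joint arm with a two-finger parallel gripper is mounted at the origin on the work surface. World frame = base frame: x ahead of the robot, y to its left, z up, the work surface at z = 0. Lengths are in m, angles in rad, forces in N, time in s.
With the tool pointing down it reaches from about 0.35 to 0.85 m from the base axis. Payload 8.1 kg.
Tool frame: the origin (TCP) lies between the finger pads; the fingertips stand 17 mm ahead of it and the grasp point (between the pads) lies 2 mm behind it; x points along the fingers, y is the direction in which the jaws open and shut, and the axes are right-handed (so a half turn about x gives the same grasp; the last joint's range is limited). The gripper opens to 85 mm and grips with 20 to 120 N. Pads are 22 mm wide; open, the fingers measure 114 mm over their backs; the gripper's body (76 mm by 85 mm) begins 54 mm behind the grasp point. The pads swing forward as they close: fully open they stand 13 mm farther back than shut.
Start: joints at [-1.308, 0.13, 1.488, -0, 1.523, -0.085], TCP at [0.205, -0.564, 0.248] pointing down, gripper open.
Joint ranges: [-2.96, 2.96], [-0.89, 2.26], [0.02, 2.5], [-1.34, 4.48], [0, 2.73], [-2.66, 2.66]. Speed limits (rad/s): [2.39, 2.39, 2.79, 3.14, 3.14, 3.14].

### API

Orientations are given as a rotation vector (axis times angle).
In Python, from plant import r, effector, eyes, search_frame, masks_of, status gives the robot as it stands. The module is installed in compiled form; this text tells all that it offers. Calls block until the motion is done:
- r.move_to(position, orientation): joint-space move of the TCP to a pose.
- r.move_straight(position, rot=None, velocity=0.15, until_force=None): straight line of the TCP; rot=None keeps the orientation; velocity is the mean speed in m/s. With until_force (N) it stops when the force on the tool has changed by that much, and returns True; else False.
- r.move_joints(angles): joint-space move.
- effector.set_gripper(opening, newtons=None): finger opening in m; newtons is the grip in N (None keeps the last); returns when the fingers have stopped.
- r.sleep(seconds).
- r.solve_ik(position, orientation): joint angles nearest the present ones, or None.
- eyes.read_camera(name): name is "side" or "top"; returns the picture (420x560x3 uint8, red, green, blue); there is no depth.
- eyes.calibration(name): a dict with "fx", "fy", "cx", "cy" (pixels), "rvec" (rotation vector, rad) and "tvec" (3), from world to camera coordinates, as OpenCV has them. Camera axes: x right, y down, z forward; pixel columns grow to the right and rows downward; lengths in m; the calibration is good to about 2 mm. A picture is of the moment at which its call begins. calibration takes no time and is no camera call.
A pose or a line that the arm cannot do raises r.Unreachable and nothing moves.
- r.close_job(): hands the job in, once; it reports no verdict.
Trained networks look in the newest picture that a camera, given by its name, has taken for a name from the list of things; names that differ only in an ending like _2 or _b are one class to them, and where a whole thing is asked for, a point or a joint stands for the part that bears it (a point fixed in the world has none). Each returns a list of dicts, best first, with "p" (0 to 1); they miss things now and then, are a little off and sometimes report something else, mostly with a low value. They report only what shows in the picture. A call takes as long as a camera call. They do not tell look-alikes from the thing itself.
- search_frame(camera, thing): "pixel" ([column, row] in pixels, amid what is visible of it).
- masks_of(camera, thing): "region" (420x560 bool, what is visible of it) and "pixel" ([column, row] in pixels, amid what is visible of it).
Readings, each from a call of its own:
- status.read_time(): time.
- status.read_joint_positions(): joint angles.
- status.read_joint_vel(): joint speeds.
- status.read_tau(): joint torques, N m.
- status.read_eef_pos(): TCP position.
- status.read_orientation(): TCP orientation.
- status.read_ft_force(): force on the tool from outside, world axes, zero at the start.
- status.read_wrist_torque(): the same for the moment, N m.
- status.read_width(): finger opening in m.
Only numpy, scipy, OpenCV 4.12 (cv2) and the standard library are available. Lean on these libraries where they do the work, as an engineer would, in place of code of your own. Each camera call takes 0.05 s, during which the arm holds its last target.

### The job

One of the three identical sealed boxes in the steel basket has a loose steel grinding ball inside; nothing moves in the other two. First fold the basket's carrying handle down to the far side until it lies fully in its catches, then lift the boxes and shake them to and fro along their length to find the one that rattles, setting down any silent one upright in the basket without dropping it and leaving the racks and the pen alone. Finish with the rattling box in the gripper, held level and still out in front, past the folded handle and at least 10 cm above the bench, and do not let go of it.

Things in the scene. Friction and masses are not known exactly. Their poses are not given: they have to be found in the camera images.
- basket: steel basket that does not move, 142 mm wide (x axis, pointing away from the robot), 336 mm long (y axis), 3 mm walls up to 45 mm above the bench, floor 12 mm above it; origin on the bench under its centre. The boxes stand in a row along y, about 100 mm apart. Two catches for the handle on the far (+x) wall at y = +-105 mm reach out to x = 100 mm
- handle (a joint): swing of the carrying handle, rad: 0 = folded down level on the far (+x) side, bar in the catches; 1.57 = straight up over the boxes, in the gripper's way; starts at 1.25 to 1.75. Pivots at basket x = 0, on its end walls, 36 mm above the bench, stiff: it stays where it is left, and about 3 N at the bar moves it
- handle_grip (a point): middle of the handle's bar, which runs along the basket's y axis 88 mm from the pivot line: a steel rod of 8 mm diameter, 350 mm long, with a black sleeve of 14 mm diameter over its middle 110 mm
- box_a: one of three, stands in the basket: sealed opaque box, grey with a white lid, 50 mm wide (x axis), 84 mm long (y axis, along the basket's y), 56 mm tall; origin at the centre of its underside, z up. 0.2 to 0.5 kg in all. If it is the one with the ball (30 mm, 110 g), the ball rolls 24 mm either way from the middle along its length and knocks on the ends
- box_b: same as box_a: sealed opaque box, grey with a white lid, 50 mm wide (x axis), 84 mm long (y axis, along the basket's y), 56 mm tall; origin at the centre of its underside, z up. 0.2 to 0.5 kg in all. If it is the one with the ball (30 mm, 110 g), the ball rolls 24 mm either way from the middle along its length and knocks on the ends
- box_c: same as box_a: sealed opaque box, grey with a white lid, 50 mm wide (x axis), 84 mm long (y axis, along the basket's y), 56 mm tall; origin at the centre of its underside, z up. 0.2 to 0.5 kg in all. If it is the one with the ball (30 mm, 110 g), the ball rolls 24 mm either way from the middle along its length and knocks on the ends
- tube_rack: bystander: green flat tube rack with a few small tubes, 130 x 210 mm, 45 mm tall with the tubes, to the right of the basket; origin at the centre of its underside
- block_rack: bystander: yellow block-shaped rack, 100 x 100 x 75 mm, with a blue-capped tube on top reaching 100 mm, to the left of the basket; origin at the centre of its underside
- pen: bystander: marker pen lying on the bench beyond the basket, 135 mm long (its x axis), 13 mm thick; origin near its middle, underside
Things that resemble listed ones, but are neither listed nor needed, are in the scene too. What is shaped like the box_a but pink is not meant. Leave any yellow look-alike of the box_c alone.

How it is judged:
By the outcome, as a careful person would: the job done as asked, in the order asked, and still so for the second after the job is handed in, while the arm keeps its last pose, push and grip.
It also fails if it takes over 72 s, if anything falls off the work surface, if the arm or the gripper's body presses on something with over 40 N, if the wrist force passes 120 N, or if a joint passes its speed limit or range.

## Working session

There is one attempt and no reset: what is moved stays moved. The work goes in short steps, each a Python script; the robot and the scene stay as the last script left them, time stands still between calls to the robot, and variables do not carry over. Pictures are saved under pics/ and viewed, and the job is handed in when it is done.

```bash
mkdir -p pics; python3 - <<'E'
from plant import r, effector, eyes, search_frame, masks_of, status
import cv2
for n in ("side","top"):
    im=eyes.read_camera(n); cv2.imwrite(f"pics/{n}0.png",im[:,:,::-1])
    c=eyes.calibration(n); print(n,{k:(v if not hasattr(v,'tolist') else v.tolist()) for k,v in c.items()})
    for t in ("basket","handle","handle_grip","box_a","tube_rack","block_rack","pen"):
        print(t,[(d['pixel'],round(float(d['p']),2)) for d in search_frame(n,t)])
print(status.read_time(),status.read_orientation(),status.read_eef_pos())
E
```

```text
side {'fx': 502.4648011417045, 'fy': 502.4648011417045, 'cx': 277.002194763163, 'cy': 206.6208470383712, 'rvec': [0.6359848241677138, -2.7252475378890826, 0.9980416152839708], 'tvec': [0.47065922605559857, 0.19995825701065267, 1.1316973343587327]}
basket [([299.7, 224.0], 0.92), ([283.2, 185.2], 0.25)]
handle [([281.7, 192.2], 0.67)]
handle_grip [([284.5, 187.5], 0.95), ([278.8, 237.9], 0.17)]
box_a [([297.6, 210.0], 0.88), ([375.5, 191.0], 0.79), ([278.8, 237.7], 0.72), ([311.3, 181.4], 0.66), ([237.4, 293.9], 0.63)]
tube_rack [([357.4, 117.6], 0.77), ([222.5, 165.3], 0.31)]
block_rack [([222.6, 370.4], 0.68)]
pen [([221.1, 166.8], 0.66)]
top {'fx': 401.68555404340583, 'fy': 401.68555404340583, 'cx': 279.5229157240719, 'cy': 211.3871204474443, 'rvec': [2.1247272920401703, -2.1791033947437026, 0.10696843765860008], 'tvec': [0.021761049868654552, 0.5597015776325206, 1.0490046679442273]}
basket [([287.6, 232.6], 0.72)]
handle [([285.2, 229.8], 0.48)]
handle_grip [([287.0, 228.0], 0.91)]
box_a [([327.3, 240.2], 0.81), ([283.6, 239.5], 0.81), ([346.4, 298.9], 0.76), ([188.3, 236.3], 0.72)]
tube_rack [([446.3, 235.3], 0.78)]
block_rack [([125.5, 267.1], 0.56)]
pen [([313.0, 147.9], 0.45)]
0.8 [ 2.03238416  0.35698175 -2.03237101] [ 0.20451531 -0.56408566  0.24831001]
```

View pics/side0.png

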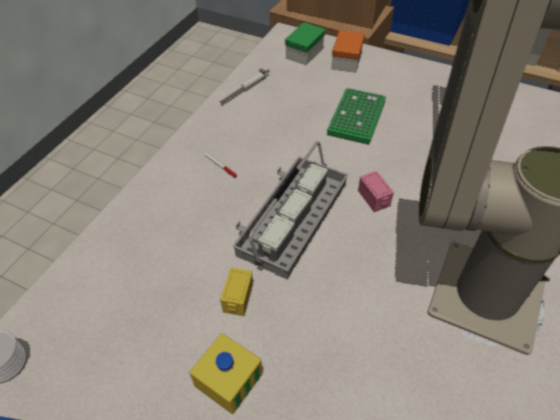

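View pics/top0.png

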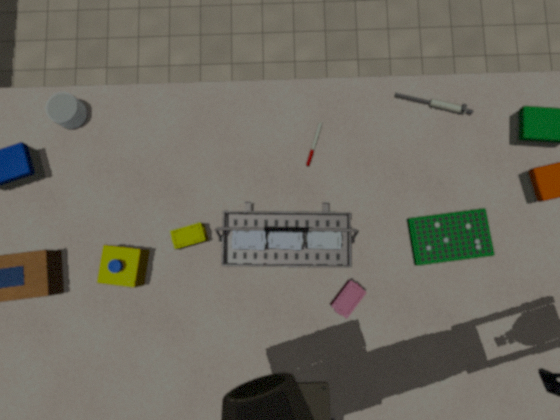

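```bash
cat > h.py <<'E'
from plant import r, effector, eyes, search_frame, masks_of, status
import cv2, numpy as np
from scipy.spatial.transform import Rotation as R
C={n:eyes.calibration(n) for n in ("side","top")}
def K(c): return np.array([[c['fx'],0,c['cx']],[0,c['fy'],c['cy']],[0,0,1.]])
P={n:K(c)@np.c_[cv2.Rodrigues(np.array(c['rvec'],float))[0],np.array(c['tvec'],float)] for n,c in C.items()}
def proj(n,X):
    X=np.atleast_2d(X); q=(P[n]@np.c_[X,np.ones(len(X))].T).T; return q[:,:2]/q[:,2:]
def onplane(n,px,z):
    M=P[n]; A=M[:,[0,1]]; b=M[:,2]*z+M[:,3]
    H=np.c_[A,b]; q=np.linalg.solve(H,np.array([px[0],px[1],1.])); return np.array([q[0]/q[2],q[1]/q[2],z])
def tri(ps,pt):
    X=cv2.triangulatePoints(P['side'],P['top'],np.array(ps,float).reshape(2,1),np.array(pt,float).reshape(2,1)).ravel(); X=X[:3]/X[3]
    e=[np.linalg.norm(proj('side',X)[0]-ps),np.linalg.norm(proj('top',X)[0]-pt)]
    return X,e
E
python3 - <<'E'
from h import *
print(tri([284.5,187.5],[287,228]))
for n in ("side","top"):
    im=eyes.read_camera(n)
    for t in ("basket","handle","box_a"):
        for i,d in enumerate(masks_of(n,t)[:4]):
            g=d['region'].astype(bool); ys,xs=np.nonzero(g); print(n,t,d['pixel'],d['p'],g.sum(),xs.min(),xs.max(),ys.min(),ys.max(), cv2.minAreaRect(np.c_[xs,ys].astype(np.float32)))
            np.save(f"m_{n}_{t}_{i}.npy",g)
    x0,y0,w,h=(215,130,150,150) if n=="side" else (205,190,165,95)
    cv2.imwrite(f"pics/{n}z.png",cv2.resize(im[y0:y0+h,x0:x0+w,::-1],None,fx=4 if n=="side" else 4.8,fy=4 if n=="side" else 4.8,interpolation=cv2.INTER_CUBIC))
E
```

```text
(array([ 0.5096413 , -0.01110593,  0.10601671]), [np.float64(0.13529973792565042), np.float64(0.20384208612488347)])
side basket [297.0, 221.4] 0.58 4711 233 347 142 277 ((289.9295349121094, 205.93011474609375), (72.38902282714844, 139.39064025878906), 31.522178649902344)
side basket [358.8, 117.3] 0.55 2237 327 385 88 143 ((356.1605529785156, 115.5583724975586), (45.62269592285156, 56.30216598510742), 19.98310661315918)
side handle [282.3, 189.1] 0.65 796 249 324 140 259 ((286.046630859375, 198.33883666992188), (23.228469848632812, 133.03106689453125), 34.10127258300781)
side box_a [313.6, 180.3] 0.87 767 295 327 164 203 ((312.6621398925781, 181.47296142578125), (26.736957550048828, 35.80427169799805), 35.53767776489258)
side box_a [236.5, 290.5] 0.8 1223 221 254 267 315 ((237.2547149658203, 291.3585205078125), (28.158916473388672, 46.97731399536133), 15.945395469665527)
side box_a [373.4, 190.3] 0.72 1040 358 394 171 211 ((375.9985656738281, 190.63436889648438), (41.77177810668945, 29.35314178466797), 53.746158599853516)
side box_a [278.8, 238.8] 0.66 1079 258 294 216 259 ((276.2360534667969, 237.4748077392578), (27.811412811279297, 43.365203857421875), 34.508522033691406)
top basket [287.4, 231.8] 0.73 5383 216 356 202 267 ((285.9522705078125, 234.51136779785156), (140.02578735351562, 64.13831329345703), 0.6820604205131531)
top handle [289.5, 230.7] 0.69 603 215 356 226 237 ((285.5, 231.5), (11.0, 141.0), 90.0)
top box_a [249.5, 244.1] 0.81 578 233 266 231 249 ((249.5, 240.0), (18.0, 33.0), 90.0)
top box_a [346.9, 298.3] 0.8 781 330 365 280 318 ((347.0519714355469, 298.42974853515625), (23.181251525878906, 35.383750915527344), 36.469234466552734)
top box_a [188.3, 235.5] 0.71 779 169 207 222 249 ((188.3235321044922, 235.79412841796875), (22.070741653442383, 36.62287902832031), 75.96376037597656)
top box_a [284.6, 240.1] 0.56 596 268 303 232 250 ((285.5, 241.0), (18.0, 35.0), 90.0)
```

View pics/sidez.png

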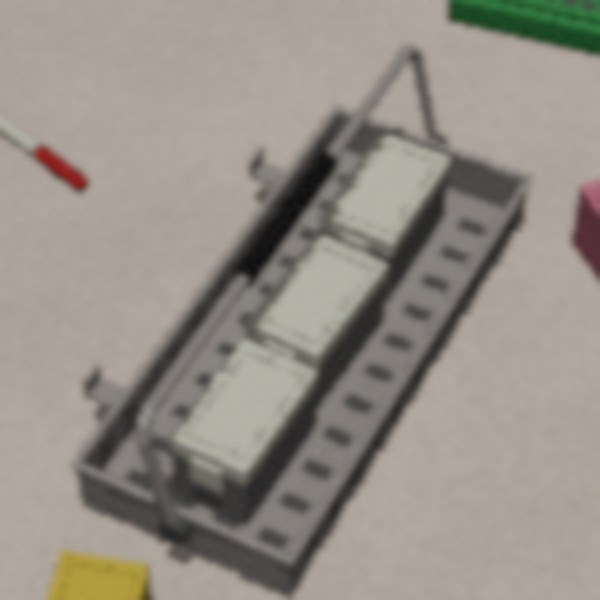

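View pics/topz.png

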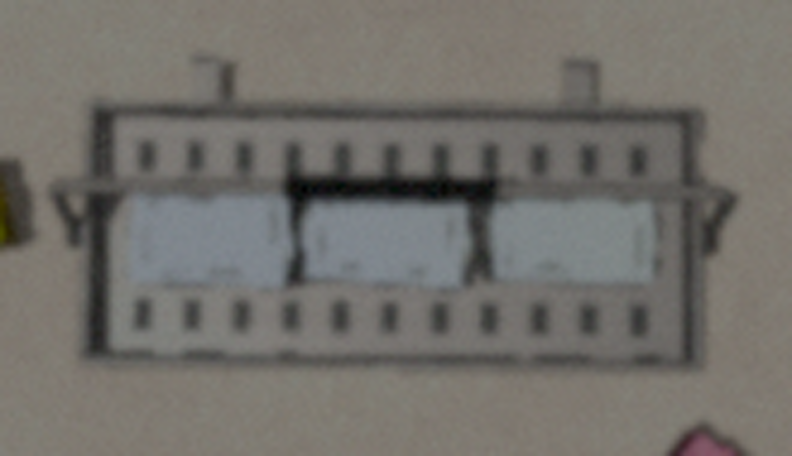

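```bash
cat >> h.py <<'E'
E
python3 - <<'E'
from h import *
tp=lambda u,v:(205+(u+.5)/4.8-.5,190+(v+.5)/4.8-.5)
sp=lambda u,v:(215+(u+.5)/4-.5,130+(v+.5)/4-.5)
T=[tp(*q) for q in [(93,105),(704,110),(703,364),(84,358)]] # FL FR NR NL
S=[sp(*q) for q in [(80,466),(338,110),(528,180),(297,570)]]
for n,L in(("top",T),("side",S)):
    for q in L: print(n,np.round(onplane(n,q,.045),4))
for a,b in zip(S,T): X,e=tri(a,b); print(np.round(X,4),np.round(e,2))
# lids
Lt=[[(130,195),(288,190),(288,285),(135,280)],[(305,198),(468,196),(470,285),(305,282)],[(495,200),(655,200),(655,285),(492,285)]]
Ls=[[(250,342),(315,370),(245,475),(175,440)],[(322,237),(388,266),(320,358),(258,328)],[(385,137),(450,155),(385,243),(325,220)]]
for a,b in zip(Ls,Lt):
    ca=sp(*np.mean(a,0)); cb=tp(*np.mean(b,0)); X,e=tri(ca,cb); print('box',np.round(X,4),np.round(e,2),np.round(onplane('top',cb,.068)[:2],4),np.round(onplane('side',ca,.068)[:2],4), 
      )
    q=[onplane('side',sp(*p),.068)[:2] for p in a]; print('  side corners',np.round(q,3).tolist())
# handle bar ends: right corner, left corner
for ps,pt in [((411,48),(732,195)),((148,415),(58,185)),((330,158),(490,188)),((250,275),(292,186))]:
    X,e=tri(sp(*ps),tp(*pt)); print('handle',np.round(X,4),np.round(e,2))
# pen, yellow
print('pen',onplane('top',(313,148),.01),'yellow',onplane('top',(188,236),.05),'pink',onplane('top',(347,298.5),.05),'block',onplane('top',(125,267),.07),'tubes',onplane('top',(446,235),.03))
E
```

```text
top [0.5623 0.1558 0.045 ]
top [ 0.5506 -0.1829  0.045 ]
top [ 0.4115 -0.1761  0.045 ]
top [0.4228 0.1618 0.045 ]
side [0.558  0.1565 0.045 ]
side [ 0.5479 -0.1793  0.045 ]
side [ 0.408  -0.1737  0.045 ]
side [0.4131 0.1656 0.045 ]
[0.5606 0.1553 0.0423] [0.62 0.84]
[ 0.5505 -0.184   0.0399] [0.17 0.27]
[ 0.41   -0.1773  0.0408] [0.38 0.59]
[0.4184 0.1615 0.0363] [1.35 1.79]
box [0.4843 0.0889 0.0649] [0.52 0.73] [0.4859 0.0893] [0.482  0.0907]
  side corners [[0.502, 0.046], [0.458, 0.048], [0.461, 0.135], [0.508, 0.13]]
box [ 0.4803 -0.0066  0.0651] [0.51 0.75] [ 0.482 -0.006] [ 0.4782 -0.0048]
  side corners [[0.499, -0.05], [0.452, -0.046], [0.459, 0.039], [0.502, 0.034]]
box [ 0.4795 -0.1061  0.0676] [0.33 0.51] [ 0.4783 -0.1065] [ 0.4802 -0.1054]
  side corners [[0.5, -0.148], [0.455, -0.151], [0.462, -0.062], [0.504, -0.064]]
handle [ 0.499  -0.1833  0.1173] [0.17 0.28]
handle [0.5086 0.1599 0.1269] [0.96 1.34]
handle [ 0.5018 -0.0602  0.1277] [0.73 1.13]
handle [0.5058 0.0407 0.1217] [0.79 1.17]
pen [ 0.73895935 -0.09000163  0.01      ] yellow [0.49895071 0.25090784 0.05      ] pink [ 0.32748855 -0.16109149  0.05      ] block [0.42185371 0.40895061 0.07      ] tubes [ 0.48546823 -0.43378791  0.03      ]
```

```bash
cat >> h.py <<'E'
O=np.array([0.4845,-0.009]); YAW=-0.03
def W(x,y,z): # basket frame -> world
    c,s=np.cos(YAW),np.sin(YAW); return np.array([O[0]+c*x-s*y,O[1]+s*x+c*y,z])
def ori(psi): # jaw direction at angle psi from world x, tool down
    x=np.array([0,0,-1.]); y=np.array([np.cos(psi),np.sin(psi),0]); z=np.cross(x,y)
    return R.from_matrix(np.c_[x,y,z]).as_rotvec()
def snap(tag):
    for n in ("side","top"):
        cv2.imwrite(f"pics/{n}_{tag}.png",eyes.read_camera(n)[:,:,::-1])
E
python3 - <<'E'
from h import *
print(R.from_rotvec(status.read_orientation()).as_matrix().round(2).tolist())
for psi in (np.pi/2,-np.pi/2,0,np.pi):
    for p in (W(-.03,0,.22),W(.09,0,.06),W(.2,0,.25)):
        q=r.solve_ik(p,ori(psi+YAW)); print(psi,None if q is None else np.round(q,2))
E
```

```text
[[0.0, 0.34, -0.94], [-0.0, -0.94, -0.34], [-1.0, 0.0, -0.0]]
1.5707963267948966 [-0.13 -0.26  1.91 -0.    1.49 -1.67]
1.5707963267948966 [-0.11  0.23  1.73 -0.    1.18 -1.65]
1.5707963267948966 [-0.1   0.36  1.22 -0.    1.56 -1.64]
-1.5707963267948966 [-0.13 -0.26  1.91  0.    1.49  1.47]
-1.5707963267948966 [-0.11  0.23  1.73  0.    1.18  1.49]
-1.5707963267948966 [-0.1   0.36  1.22  0.    1.56  1.5 ]
0 [-0.13 -0.26  1.91  0.    1.49 -0.1 ]
0 [-0.11  0.23  1.73  0.    1.18 -0.08]
0 [-0.1   0.36  1.22  0.    1.56 -0.07]
3.141592653589793 None
3.141592653589793 None
3.141592653589793 None
```

```bash
python3 - <<'E'
from h import *
o=ori(-np.pi/2+YAW)
effector.set_gripper(0.0,40)
r.move_to(W(-.04,0,.20),o)
r.move_straight(W(-.04,0,.115))
print(r.move_straight(W(.016,0,.112),velocity=.1,until_force=25), status.read_ft_force())
print(r.move_straight(W(.046,0,.095),velocity=.1,until_force=25), status.read_ft_force(),status.read_eef_pos(),status.read_time())
r.move_straight(W(.03,0,.13))
r.move_straight(W(.03,0,.16))
snap('p1'); print(search_frame('side','handle_grip')[:2],search_frame('top','handle_grip')[:2])
a=cv2.imread('pics/side_p1.png')[110:300,200:400]; b=cv2.imread('pics/top_p1.png')[150:300,190:370]
cv2.imwrite('pics/p1.png',np.hstack([cv2.resize(a,(420,400)),cv2.resize(b,(380,400))]))
E
```

```text
False [-0.13294639 -0.22486898  0.27355558]
False [-1.1896551   0.74849558  0.16019663] [ 0.53030169 -0.01038519  0.09511997] 6.0583
[{'pixel': [258.3, 198.9], 'p': 0.65}] [{'pixel': [334.6, 211.6], 'p': 0.63}]
```

View pics/p1.png

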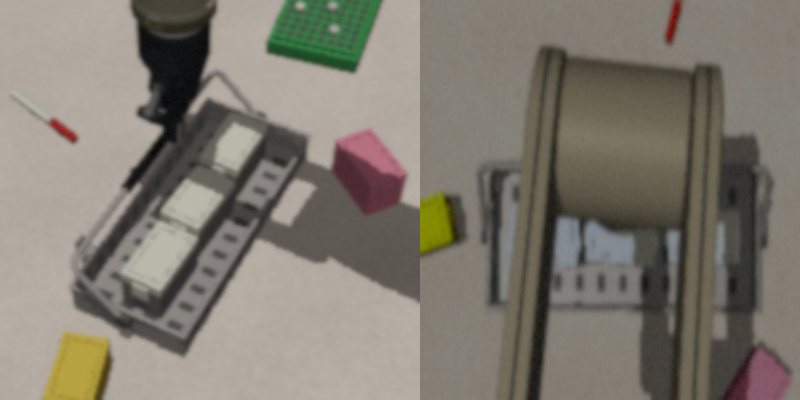

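```bash
python3 - <<'E'
from h import *
r.move_straight(W(.066,0,.15))
print(r.move_straight(W(.080,0,.095),velocity=.08,until_force=25), status.read_ft_force())
print(r.move_straight(W(.091,0,.068),velocity=.06,until_force=30), status.read_ft_force(),status.read_eef_pos())
print(r.move_straight(W(.091,0,.054),velocity=.04,until_force=25), status.read_ft_force(),status.read_eef_pos())
r.sleep(.2);print(status.read_ft_force(),status.read_eef_pos())
r.move_straight(W(.095,0,.12)); r.move_straight(W(.0,0,.22),velocity=.3)
snap('p2'); print(status.read_time(),search_frame('side','handle_grip')[:2],search_frame('top','handle_grip')[:2])
a=cv2.imread('pics/side_p2.png')[110:300,200:400]; b=cv2.imread('pics/top_p2.png')[150:300,190:370]
cv2.imwrite('pics/p2.png',np.hstack([cv2.resize(a,(420,400),interpolation=2),cv2.resize(b,(380,400),interpolation=2)]))
E
```

```text
True [ 1.3890814  -1.02736961  0.73226582]
False [ 0.37194587 -0.18956213  0.443271  ] [ 0.57529639 -0.01172047  0.06787356]
True [-4.46440025  1.74354017 11.89175059] [ 0.5767845  -0.01185732  0.05981363]
[-5.11188330e+00 -1.07701963e-02  1.20918403e+01] [ 0.57678246 -0.01184959  0.05978396]
10.6167 [{'pixel': [260.1, 200.9], 'p': 0.85}] [{'pixel': [224.1, 215.7], 'p': 0.6}]
```

View pics/p2.png

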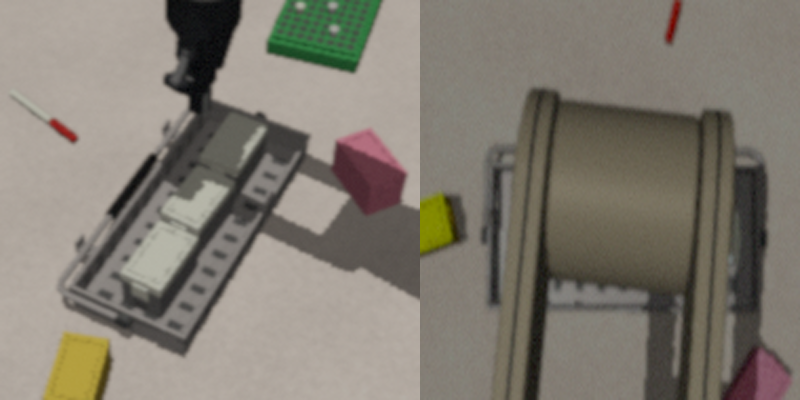

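```bash
python3 - <<'E'
from h import *
for th in (0,.1,.2,.3): print(th,proj('side',W(.088*np.cos(th),0,.036+.088*np.sin(th))),proj('side',W(.088*np.cos(th),.055,.036+.088*np.sin(th))))
im=cv2.imread('pics/side_p2.png'); cv2.imwrite('pics/p2z.png',cv2.resize(im[150:260,215:325],None,fx=5.4,fy=5.4,interpolation=2))
E
```

```text
0 [[262.62178416 198.04039363]] [[251.80172357 212.73535003]]
0.1 [[262.65288647 195.81178142]] [[251.77420389 210.5316102 ]]
0.2 [[262.98775753 193.70202961]] [[252.05560493 208.45249232]]
0.3 [[263.62823175 191.73350716]] [[252.64849666 206.52020084]]
```

View pics/p2z.png

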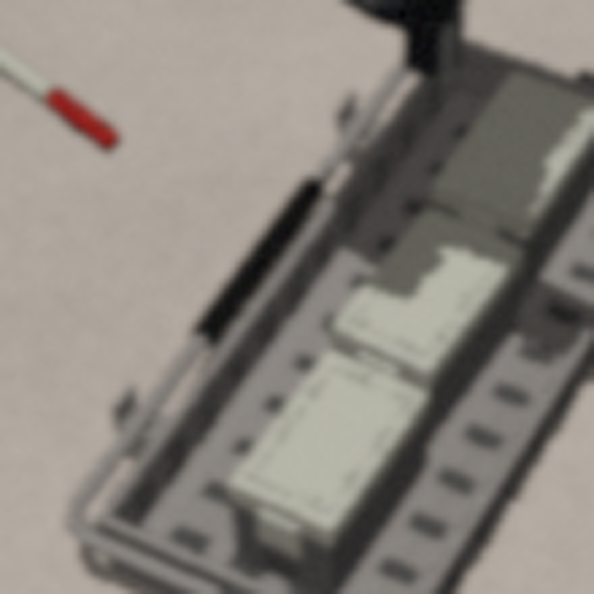

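```bash
cat >> h.py <<'E'
BOX={'L':(-.001+.4845,.089),'M':(.4805,-.0062),'R':(.479,-.106)}
OB=ori(YAW)
def grab(k,z=.045):
    x,y=BOX[k]
    r.move_to([x,y,.2],OB)
    effector.set_gripper(.085,50)
    r.move_straight([x,y,.09],velocity=.25)
    s=r.move_straight([x,y,z],velocity=.12,until_force=12)
    print('down hit',s,status.read_eef_pos())
    if s: return False
    effector.set_gripper(.03,60); w=status.read_width(); print('width',w)
    f0=status.read_ft_force()
    r.move_straight([x,y,.24],velocity=.2); r.sleep(.2)
    print('lift',status.read_ft_force(),status.read_wrist_torque(),status.read_width(),status.read_time())
def shake(k,v=.45,amp=.045,n=3):
    x,y=BOX[k]; d=np.array([-np.sin(YAW),np.cos(YAW),0]); c=np.array([x,y,.24])
    for i in range(2*n):
        r.move_straight(c+d*amp*(1 if i%2==0 else -1),velocity=v)
        S=[]
        for j in range(12):
            r.sleep(.02); f=status.read_ft_force(); t=status.read_wrist_torque(); S.append(np.r_[f[1],t[0],t[2]])
        S=np.array(S); print(i%2,'fy',np.round(S[:,0],2),'\n  tx',np.round(S[:,1],3))
    r.move_straight(c,velocity=.2); print(status.read_time())
E
python3 - <<'E'
from h import *
grab('L'); shake('L',n=2)
snap('g1')
im=cv2.imread('pics/side_g1.png'); cv2.imwrite('pics/g1z.png',cv2.resize(im[100:300,180:400],None,fx=2.7,fy=2.7,interpolation=2))
E
```

```text
down hit False [0.48427254 0.08906894 0.04608059]
width 0.04958982926425813
lift [-1.03804366  0.54308866 -4.84924983] [ 0.00169422  0.00588989 -0.02648368] 0.04969798844293028 15.6083
0 fy [ 0.23  0.62 -0.33 -0.67 -0.72 -0.3  -0.68 -0.17 -0.31 -0.94  0.74  0.02] 
  tx [-0.061 -0.036 -0.078 -0.032 -0.068 -0.063 -0.05  -0.058 -0.027 -0.041
 -0.021 -0.063]
1 fy [ 0.39  0.32  0.45  0.19  0.24 -0.42  0.34 -0.34  0.35  0.19  1.35  0.57] 
  tx [ 0.03  -0.011  0.026  0.012  0.047  0.014  0.085  0.025  0.005 -0.013
  0.001  0.051]
0 fy [-0.81  0.17 -0.26  0.   -1.17 -0.48  0.1  -0.1  -0.97  0.5  -0.87 -0.92] 
  tx [-0.068 -0.069 -0.018 -0.026 -0.093 -0.052 -0.019 -0.041 -0.012 -0.037
 -0.053 -0.021]
1 fy [-0.41 -0.28  0.04  1.59  0.02  0.33 -0.43 -0.26  0.73  0.36  0.43  0.09] 
  tx [0.019 0.038 0.045 0.08  0.011 0.087 0.025 0.029 0.043 0.067 0.023 0.002]
18.0833
```

View pics/g1z.png

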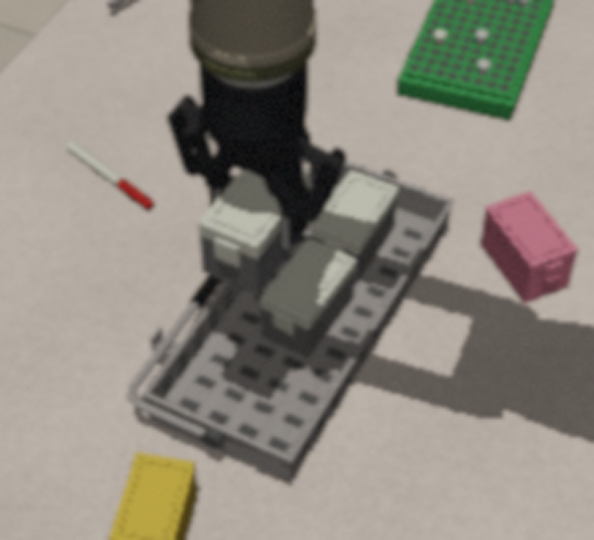

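```bash
cat >> h.py <<'E'
def avg(n=25):
    S=[]
    for j in range(n):
        r.sleep(.01); S.append(np.r_[status.read_ft_force(),status.read_wrist_torque()])
    S=np.array(S); return S.mean(0).round(3),(S.std(0)/n**.5).round(3)
def tilt(k,deg=10):
    x,y=BOX[k]; c=[x,y,.24]
    for s in (1,-1,1,-1):
        r.move_straight(c,rot=(R.from_rotvec([np.radians(s*deg)*np.cos(YAW),np.radians(s*deg)*np.sin(YAW),0])*R.from_rotvec(OB)).as_rotvec(),velocity=.15)
        r.sleep(.25); a=avg(12)
        r.move_straight(c,rot=OB,velocity=.15); r.sleep(.15); b=avg()
        print(s,'tilted',a[0],'level',b[0],b[1][3])
    print(status.read_time())
E
python3 - <<'E'
from h import *
tilt('L')
E
```

```text
1 tilted [-4.500e-02  8.400e-02 -4.611e+00 -1.980e-01  2.600e-02 -3.000e-03] level [-6.500e-02  2.900e-02 -4.551e+00  8.000e-03 -3.000e-03 -1.000e-03] 0.007
-1 tilted [ 0.064  0.045 -4.51   0.174  0.008 -0.009] level [ 4.100e-02  8.100e-02 -4.727e+00 -2.200e-02  1.100e-02 -1.000e-03] 0.005
1 tilted [-0.133  0.113 -4.562 -0.197  0.006  0.006] level [-7.500e-02 -1.120e-01 -4.508e+00  1.200e-02  7.000e-03  1.000e-03] 0.007
-1 tilted [-0.158 -0.069 -4.39   0.174  0.006  0.012] level [-0.031  0.122 -4.45  -0.029  0.017  0.009] 0.007
23.6167
```

```bash
cat >> h.py <<'E'
def shake2(k,v=.45,amp=.045,n=2):
    x,y=BOX[k]; d=np.array([-np.sin(YAW),np.cos(YAW),0]); c=np.array([x,y,.24]); D=[]
    for i in range(2*n):
        r.move_straight(c+d*amp*(1 if i%2==0 else -1),velocity=v)
        a=avg(10); r.sleep(.15); b=avg(15)
        D.append(b[0][3]); print(i%2,'early fy,tx',a[0][[1,3]],'late',b[0][[1,2,3]],b[1][3])
    r.move_straight(c,velocity=.2); print('diff',np.mean(D[1::2])-np.mean(D[0::2]),status.read_time())
def place(k,z=.045):
    x,y=BOX[k]
    r.move_straight([x,y,.075],rot=OB,velocity=.25)
    print('touch',r.move_straight([x,y,z],velocity=.05,until_force=3),status.read_eef_pos())
    effector.set_gripper(.085); r.move_straight([x,y,.2],velocity=.3); print(status.read_time())
E
python3 - <<'E'
from h import *
shake2('L')
E
```

```text
0 early fy,tx [-0.364 -0.023] late [-0.06  -4.539 -0.01 ] 0.008
1 early fy,tx [0.588 0.042] late [-0.006 -4.54   0.013] 0.007
0 early fy,tx [-0.6   -0.053] late [ 0.062 -4.416 -0.035] 0.005
1 early fy,tx [0.46  0.047] late [ 0.005 -4.644  0.02 ] 0.008
diff 0.03900000000000001 26.725
```

```bash
python3 - <<'E'
from h import *
place('L',.046)
grab('M'); shake2('M')
E
```

```text
touch True [0.48277409 0.08889793 0.04623237]
29.2167
down hit False [ 0.48142148 -0.00628371  0.04622811]
width 0.05007085935892317
lift [-1.08235755  0.48593774 -2.20801672] [ 0.01979021 -0.03755278 -0.03336401] 0.04978060991406128 32.7667
0 early fy,tx [-0.188 -0.009] late [ 0.08  -2.361  0.   ] 0.006
1 early fy,tx [0.179 0.04 ] late [-0.07  -2.385  0.006] 0.009
0 early fy,tx [-0.584 -0.027] late [-0.03  -2.296 -0.014] 0.007
1 early fy,tx [0.375 0.024] late [ 0.066 -2.367  0.004] 0.007
diff 0.012 35.875
```

```bash
python3 - <<'E'
from h import *
place('M',.046)
grab('R'); shake2('R')
E
```

```text
touch True [ 0.47973889 -0.00620246  0.04634316]
38.3667
down hit False [ 0.47973458 -0.10620132  0.04606388]
width 0.04955719887251036
lift [-0.16811666 -0.07616024 -3.08547775] [-0.01591397  0.03890367  0.02490192] 0.0493573521788997 41.9333
0 early fy,tx [-0.232 -0.002] late [ 0.008 -3.52   0.008] 0.007
1 early fy,tx [0.426 0.019] late [-0.151 -3.389  0.004] 0.006
0 early fy,tx [-0.384 -0.   ] late [-0.03  -3.539 -0.004] 0.008
1 early fy,tx [0.344 0.004] late [ 0.019 -3.31  -0.   ] 0.005
diff 0.0 45.0417
```

```bash
python3 - <<'E'
from h import *
place('R',.046)
grab('L'); shake2('L')
E
```

```text
touch True [ 0.47830051 -0.10577411  0.04624999]
47.5333
down hit False [0.48427227 0.0890619  0.04607425]
width 0.04967639162380897
lift [ 0.79043904  0.721479   -4.2133396 ] [-4.43424548e-02  6.09035880e-05  1.40865345e-03] 0.049253203376953145 51.4167
0 early fy,tx [-0.522 -0.02 ] late [-0.071 -4.442 -0.016] 0.007
1 early fy,tx [0.462 0.044] late [-0.261 -4.36   0.028] 0.008
0 early fy,tx [-0.667 -0.039] late [-0.141 -4.478 -0.043] 0.008
1 early fy,tx [0.259 0.031] late [ 0.259 -4.947  0.03 ] 0.007
diff 0.058499999999999996 54.525
```

```bash
python3 - <<'E'
from h import *
r.move_straight([.70,0.0,.24],rot=OB,velocity=.2); r.sleep(.5)
print(status.read_eef_pos(),status.read_orientation()-OB,status.read_width(),status.read_ft_force(),status.read_time())
snap('f')
a=cv2.imread('pics/side_f.png')[60:320,140:400]; b=cv2.imread('pics/top_f.png')[80:320,150:400]
cv2.imwrite('pics/f.png',np.hstack([cv2.resize(a,(400,400),interpolation=2),cv2.resize(b,(400,400),interpolation=2)]))
E
```

```text
[6.99947768e-01 1.13710245e-04 2.40141539e-01] [-7.68226121e-05 -5.86934364e-05  2.43164345e-04] 0.04892385664801452 [ 0.14818863  0.81502242 -3.58504973] 56.3417
```

View pics/f.png

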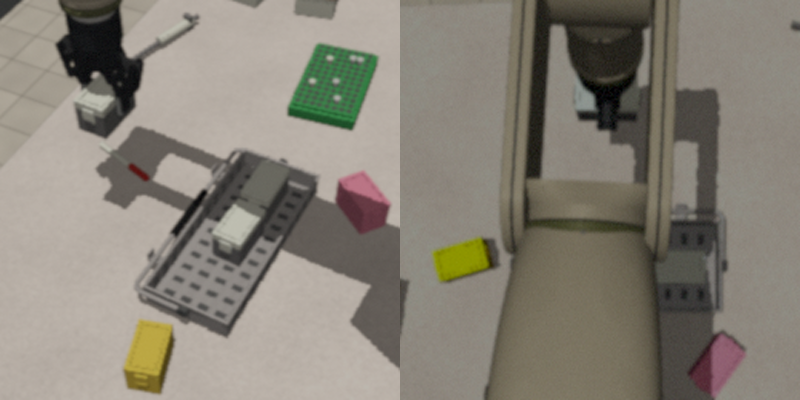

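The picture shows the box level in the gripper beyond the folded handle (side crop about (97,105)), the handle bar still down in its catches ((190,213)), the other two boxes upright in the basket ((235,228), (262,183)), and the pen and racks where they were.

```bash
python3 - <<'E'
from h import *
r.close_job()
E
```

```text
the job is handed in; nothing more can be done
```

I folded the handle down into its catches, shook all three boxes, and handed the job in holding the left (+y) box, which I judge to be the one with the ball. At my last time reading, just before handing in, the clock stood at 56.3 s.

- **Handle:** it was pushed down until the fingers stopped at the height expected for a folded bar. Its sleeve showed in the side picture within about 1 px of the folded position.
- **Finding the ball:** I compared the wrist moment after a stop at either end of the shake.

| Box | Shift in wrist moment |
|---|---|
| Left (+y) | 0.039 N m, then 0.059 N m when lifted again |
| Middle | 0.012 N m |
| Right | 0.000 N m |

- **How sure this is:** the ball should give about 0.052 N m, and each shift is good to about 0.007 N m. The left box's tilt test gave about 0.035 N m with the right sign. The evidence is indirect, because force could not be read during the shake itself. The middle box's small shift is within about two standard errors of zero, so I took it as silent.
- **Final checks:** the box is held level at x = 0.70 m with its underside about 0.20 m above the bench. The handle is still folded, the two silent boxes stand upright in the basket, and the racks and pen look untouched. The last force reading was somewhat lighter than before (-3.6 N instead of about -4.5 N). It was one noisy sample, and the finger opening (48.9 mm) and the picture show the box firmly held.

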